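# Turn the heel plates out of the findings tray

## Robot

A 7-joint arm with a two-finger parallel gripper is mounted at the origin on the work surface. World frame = base frame: x ahead of the robot, y to its left, z up, the work surface at z = 0. Lengths are in mm, angles in rad, forces in N, time in s.
With the tool pointing down it reaches from about 400 to 850 mm from the base axis. Payload 4.5 kg.
Tool frame: the origin (TCP) lies at the very end of the fingers, on their centre line; the grasp point (between the pads) lies 19 mm behind it; z points along the fingers, y is the line along which they close (so a half turn about z gives the same grasp; the last joint's range is limited). The gripper opens to 88 mm and grips with 3 to 60 N. Pads are 18 mm wide; open, the fingers measure 123 mm over their backs; the gripper's body (75 mm by 187 mm) begins 45 mm behind the grasp point.
Start: joints at [1.377, 0.689, -0.195, 1.565, 0.157, 0.902, -0.215], TCP at [141.175, -608.872, 218.343] pointing down, gripper open.
Joint ranges: [-3.01, 3.01], [-0.46, 2.08], [-1.47, 1.51], [0.13, 2.56], [-1, 4.14], [0.04, 2.09], [-2.66, 2.66]. Speed limits (rad/s): [2.57, 2.57, 3.14, 3.14, 3.14, 3.14, 3.14].

## Interface

Orientations are given as a unit quaternion [w, x, y, z].
In Python, from workcell import bot gives the robot as it stands.
- The arm moves only by the tool servo_tool, never from a script. Its arguments are lists of equal length, an entry for each row: "dp": the shift along the tool's x, y, z normalised to -1 to 1, where 1 is 0.8 m, a list of three; "dr": the turn, a rotation vector about the tool's x, y, z normalised to -1 to 1, where 1 is 45 degrees, a list of three. A call has 1 to 20 rows; each row shifts and turns the commanded pose from where the row before left it, along the tool's axes as they then stand; what a row does not reach is not made up. A row lasts 1/10 s, in which the tool goes at most 50 mm and 8.59 degrees, less where a joint would pass 70% of its speed; a pose out of reach is approached as far as the arm can. A call with a number of a shift or a turn outside -1 to 1 is refused whole. A call with a gripper value outside its range is refused whole. "gripper" is the closure in counts, from 0 (fully open) to 255 (shut), set as the call begins (left out, the last holds). The fingers move at their own pace and stop on an object; "grip_force" is the grip in N (left out, the last holds). Time passes only in rows, so rows that do not move let the fingers close. It gives the time, the measured TCP pose, the force, the opening and the grip force at its end, in the units of the state.
- bot.observe(): the state, without advancing time (a new reading comes with each control period).
- bot.snapshot(name): name is "scene" or "side" or "wrist"; returns a dict with "pixels" (384x512x3 uint8, red, green, blue), "depth" (384x512 float32, mm along the optical axis (not along the pixel's ray), 0 where there is no reading), "K" (3x3 intrinsics, pixels), "k1" (the pictures are not rectified: a ray, as slopes to the right and down, at radius r is drawn at 1 + k1 r^2 times it, then the intrinsics apply), "pose" (4x4, takes a point from camera to world coordinates). Camera axes: x right, y down, z forward; pixel columns grow to the right and rows downward; lengths in mm; the calibration is good to about 2 mm. A picture is of the moment at which its call begins.
- bot.sign_off(): hands the job in; it is judged then, once.
The state is a dict: "time": time; "joint_pos": joint angles; "dq": joint speeds; "joint_efforts": joint torques, N m; "position": TCP position; "orientation": TCP orientation; "force": force on the tool from outside, world axes, zero at the start; "ft_torque": the same for the moment, N m; "grip_width": finger opening in mm; "gripper_force": force on a finger pad.
Only numpy, scipy, OpenCV 4.12 (cv2) and the standard library are available. Lean on these libraries where they do the work, as an engineer would, in place of code of your own. Each camera call takes 0.05 s, during which the arm holds its last target. There are 200 camera calls.

## Task

Pick up the four-bay findings tray by its handle and tip it towards the corner with the three horseshoe-shaped steel heel plates, low over the empty white dish, so that all three plates slide out of their spout into the dish and everything else stays in its own bay. Then set the tray back down flat where it stood and let go of it. Do not take the plates out with the fingers, and do not shift the dish, the polish tin or the saucer of tacks.

Things in the scene. Friction and masses are not known exactly. Their poses are not given: they have to be found in the camera images.
- tray: Loose dark grey plastic tray, 0.42 kg empty, 200 mm square with cut corners (50 mm off each side); walls and the two crossing dividers 34 mm high, 3 to 4 mm thick, floor 3 mm. Origin: centre of its underside, z up, x along the handle. A bay in each quadrant of its own x, y: heel plates (+x,+y), rubber tips (-x,+y), shanks (-x,-y), studs (+x,-y). Starts at any yaw.
- tray_handle (a point): Middle of the tray's grip: a flat-sided bar 92 mm long (tray x), 14 mm thick (tray y), 24 mm high, its top 90 mm above the tray's underside, on two uprights at x = -40 and +40 mm. This point is 78 mm above the underside, on the tray's vertical centre line; 32 mm free height under the bar.
- tray_spout (a point): Lip of the plates' spout, (75, 75, 8) mm in the tray's frame. Each bay's cut outer corner is such a spout: 71 mm wide, no wall, a ramp rising 5 mm in the last 25 mm. Findings slide from 12 to 17 degrees of slope: tilted 45 to 55 degrees straight towards a corner, that bay alone empties in about a second, landing up to 60 mm farther on; tilted towards a side, two bays may spill.
- dish: Loose white china dish (0.55 kg), empty, round, 220 mm across the rim, 48 mm high, 6 mm thick base, wall sloping in to a foot 100 mm across. Origin at the centre of its underside.
- plate1: One of the three steel heel plates: a flat horseshoe about 28 mm wide, 25 mm deep, 4 mm thick, 11 g. Origin near its middle, at its underside.
- plate2: One of the three steel heel plates: a flat horseshoe about 28 mm wide, 25 mm deep, 4 mm thick, 11 g. Origin near its middle, at its underside.
- plate3: One of the three steel heel plates: a flat horseshoe about 28 mm wide, 25 mm deep, 4 mm thick, 11 g. Origin near its middle, at its underside.
- tip1: One of two black rubber heel tips, D-shaped blocks 32 x 29 x 8 mm, 11 g, in the tray's (-x,+y) bay. Origin near the middle of the underside.
- tip2: One of two black rubber heel tips, D-shaped blocks 32 x 29 x 8 mm, 11 g, in the tray's (-x,+y) bay. Origin near the middle of the underside.
- shank1: One of two flat steel shoe shanks, 60 x 12 x 3.5 mm with round ends, 18 g, in the tray's (-x,-y) bay. Origin at the middle of the underside.
- shank2: One of two flat steel shoe shanks, 60 x 12 x 3.5 mm with round ends, 18 g, in the tray's (-x,-y) bay. Origin at the middle of the underside.
- stud1: One of two round brass heel studs, 21 mm across, 6 mm high, 14 g, in the tray's (+x,-y) bay. Origin at the middle of the underside.
- stud2: One of two round brass heel studs, 21 mm across, 6 mm high, 14 g, in the tray's (+x,-y) bay. Origin at the middle of the underside.
- polish_tin: Bystander: flat round black polish tin, 85 mm across, 23 mm high, loose. Origin at the centre of its underside.
- tack_saucer: Bystander: small white saucer heaped with tacks, 104 mm across, 30 mm high, standing firm. Origin at the centre of its underside.
Mind the look-alikes: they are no part of the job. Leave any blue or turquoise look-alike of the dish alone.

How it is judged:
By the outcome, as a careful person would: the job done as asked, in the order asked, and still so for the second after the job is handed in, with the robot touching nothing.
It also fails if it takes over 51 s, if anything falls off the work surface, if the arm or the gripper's body presses on something with over 40 N, if the wrist force passes 120 N, or if a joint passes its speed limit or range.

## Working session

There is one attempt and no reset: what is moved stays moved. The work goes in short steps, Python scripts to look and compute and a tool call to move; the robot and the scene stay as the last step left them, time stands still between calls to the robot, and variables do not carry over. Pictures are saved under pics/ and viewed, at most 10 in all, crops included, and the job is handed in when it is done.

Besides the shell and the picture viewer there is one more tool, called after ">>>" in YAML: its name, and indented under it one key for each argument. servo_tool: Moves the arm, as the interface text tells. Scaled input: -1 to 1 covers 0.8 m each way for a shift and 45 degrees each way for a turn. Its arguments: {"type":"object","properties":{"dp":{"type":"array","items":{"type":"array","items":{"type":"number"}}},"dr":{"type":"array","items":{"type":"array","items":{"type":"number"}}},"gripper":{"type":"number"},"grip_force":{"type":"number"}},"required":["dp","dr"]}

```bash
mkdir -p pics; ls; cat > h.py <<'E'
import numpy as np, cv2
from workcell import bot
def cloud(s):
    K=s["K"];d=s["depth"];h,w=d.shape
    u,v=np.meshgrid(np.arange(w),np.arange(h))
    xd=(u-K[0,2])/K[0,0];yd=(v-K[1,2])/K[1,1]
    x,y=xd.copy(),yd.copy()
    for _ in range(8):
        f=1+s["k1"]*(x*x+y*y);x,y=xd/f,yd/f
    P=np.stack([x*d,y*d,d],-1)@s["pose"][:3,:3].T+s["pose"][:3,3]
    P[d==0]=np.nan
    return P
def save(s,n,img=None): cv2.imwrite(f"pics/{n}.png",cv2.cvtColor(s["pixels"] if img is None else img,cv2.COLOR_RGB2BGR))
E
python3 - <<'E'
from h import *
np.set_printoptions(suppress=True,precision=3)
a=bot.snapshot("scene");b=bot.snapshot("side")
np.savez("a.npz",**a);np.savez("b.npz",**b)
save(a,"scene0");save(b,"side0")
print(a["pose"],b["pose"],bot.observe())
E
```

```text
pics
[[  -0.854    0.317   -0.413 1128.657]
 [   0.521    0.547   -0.656  930.729]
 [   0.018   -0.775   -0.632 1104.56 ]
 [   0.       0.       0.       1.   ]] [[ -0.838  -0.268   0.475 -81.832]
 [ -0.545   0.394  -0.74  753.416]
 [  0.011  -0.879  -0.476 625.59 ]
 [  0.      0.      0.      1.   ]] {'time': 0.1, 'joint_pos': array([ 1.377,  0.69 , -0.195,  1.566,  0.157,  0.903, -0.215]), 'dq': array([ 0.001, -0.002, -0.   , -0.   , -0.   ,  0.   ,  0.001]), 'joint_efforts': array([ -0.003, -52.85 ,  -1.271, -15.384,  -0.053,   0.002,   0.   ]), 'position': array([ 140.959, -608.314,  217.622]), 'orientation': array([-0.001,  0.994,  0.114, -0.   ]), 'force': array([-0.113, -0.101, -0.7  ]), 'ft_torque': array([ 0.03 ,  0.004, -0.006]), 'gripper_force': 0.0, 'grip_width': 87.91504926177275}
```

View pics/scene0.png

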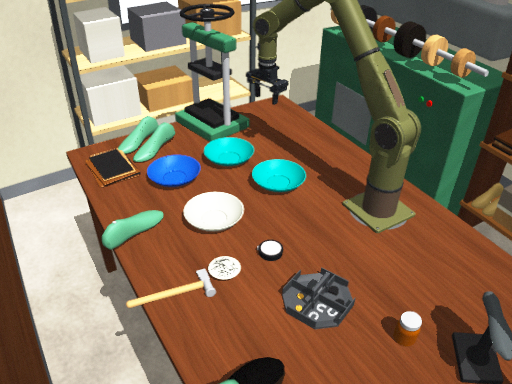

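View pics/side0.png

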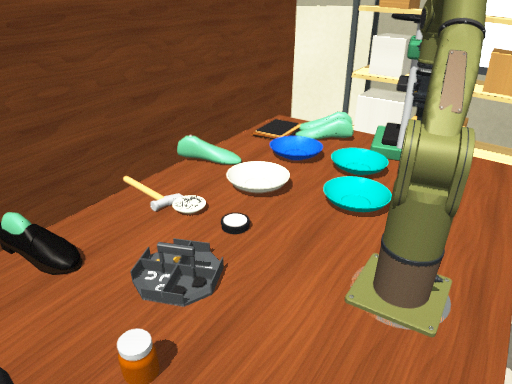

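The scene view shows the tray at (318,297) with its plates near (322,312) and the studs at (298,300). The white dish is at (214,212), the tin at (271,250) and the tack saucer at (225,268). Blue and turquoise dishes at (174,171), (229,152) and (279,176) are look-alikes; only the one at (214,212) is white and empty.

```bash
python3 - <<'E'
from h import *
np.set_printoptions(suppress=True,precision=1)
a=dict(np.load("a.npz"));b=dict(np.load("b.npz"))
for s,boxes in((a,dict(tray=(275,262,362,335),dish=(180,190,248,236),tin=(254,236,288,264),sau=(205,254,243,282))),(b,dict(tray=(125,232,230,308),dish=(222,158,294,198),tin=(216,208,254,238),sau=(170,192,210,218)))):
    P=cloud(s)
    for n,(x0,y0,x1,y1) in boxes.items():
        Q=P[y0:y1,x0:x1].reshape(-1,3);C=s["pixels"][y0:y1,x0:x1].reshape(-1,3).astype(int)
        m=np.isfinite(Q[:,2])
        if n=="tray":
            t=Q[m&(Q[:,2]>62)&(Q[:,2]<100)]
            t=t[t[:,2]>82]
            (c,wh,an)=cv2.minAreaRect(t[:,:2].astype(np.float32)); 
            e=np.linalg.svd(t[:,:2]-t[:,:2].mean(0),full_matrices=False)[2][0]
            print("handle",c,wh,an,t[:,2].max(),"yaw",np.degrees(np.arctan2(e[1],e[0])),len(t))
            w=Q[m&(Q[:,2]>29)&(Q[:,2]<40)];print(" walls rect",cv2.minAreaRect(w[:,:2].astype(np.float32)))
            sat=C.max(1)-C.min(1)
            br=m&(C.min(1)>150)&(sat<40)&(Q[:,2]<30);print(" plates",np.median(Q[br],0),br.sum())
            ye=m&(C[:,0]-C[:,2]>90)&(C[:,0]>150)&(Q[:,2]>3)&(Q[:,2]<30);print(" studs",np.median(Q[ye],0),ye.sum())
        else:
            z={'dish':38,'tin':15,'sau':10}[n]
            t=Q[m&(Q[:,2]>z)&(Q[:,2]<60)]
            print(n,cv2.minEnclosingCircle(t[:,:2].astype(np.float32)),t[:,2].max(),len(t))
i=a["pixels"];save(a,"crop",np.hstack([cv2.resize(i[255:345,270:370],(400,360),interpolation=2),cv2.resize(i[180:270,170:270],(400,360),interpolation=2)]))
E
```

```text
handle (477.26629638671875, 242.72601318359375) (92.75201416015625, 14.962027549743652) 22.584348678588867 92.33111880122078 yaw 22.566576147156102 118
 walls rect ((479.10736083984375, 242.26719665527344), (205.18946838378906, 201.52215576171875), 23.08991050720215)
 plates [492.  284.8   5.6] 141
 studs [538.4 237.3   4.2] 114
dish ((575.024658203125, -265.1168212890625), 112.5626220703125) 52.2653626562078 362
tin ((490.8519592285156, -10.556172370910645), 46.24307632446289) 29.988198420988056 368
sau ((686.9688110351562, -9.203246116638184), 70.01091766357422) 31.41449130463684 633
handle (473.6063232421875, 239.44927978515625) (89.89173889160156, 17.032922744750977) 22.5273380279541 91.7782155320798 yaw -157.98573006954285 206
 walls rect ((475.4857177734375, 238.64195251464844), (201.7633819580078, 205.05917358398438), 22.06801986694336)
 plates [495.5 281.7   6.7] 151
 studs [516.2 206.7   5.5] 51
dish ((573.1620483398438, -268.0911865234375), 111.53600311279297) 51.724409284423814 455
tin ((489.2806396484375, -16.602052688598633), 47.4854736328125) 27.04976078693062 421
sau ((682.3760986328125, -21.652666091918945), 70.93519592285156) 32.424395860887444 526
```

View pics/crop.png

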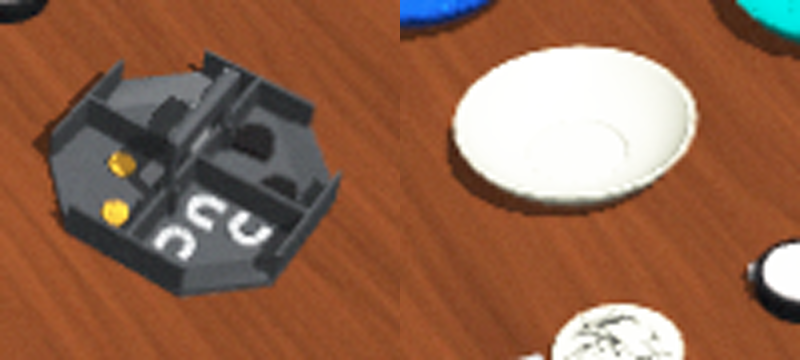

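The crop confirms the tray's plates bay at (+x,+y), with the plates 33 mm out along each tray axis for a yaw of 22.5°. The white dish (right half) is empty. I estimate the tray centre at (475.5, 241) and the dish centre at (574, -266.5). I'll move the arm now, going around the minimum-reach zone.

>>> servo_tool:
  dp:
    - [0.0417, -0.0253, 0]
    - [0.0417, -0.0253, 0]
    - [0.0417, -0.0253, 0]
    - [0.0417, -0.0253, 0]
    - [0.0417, -0.0253, 0]
    - [0.0417, -0.0253, 0]
    - [0.0417, -0.0253, 0]
    - [0.0417, -0.0253, 0]
    - [0.0417, -0.0253, 0]
    - [0.0417, -0.0253, 0]
    - [0.0417, -0.0253, 0]
    - [0.0417, -0.0253, 0]
    - [0.0417, -0.0253, 0]
    - [0.0417, -0.0253, 0]
    - [0.0417, -0.0253, 0]
    - [0, 0, 0]
  dr:
    - [0, 0, 0]
    - [0, 0, 0]
    - [0, 0, 0]
    - [0, 0, 0]
    - [0, 0, 0]
    - [0, 0, 0]
    - [0, 0, 0]
    - [0, 0, 0]
    - [0, 0, 0]
    - [0, 0, 0]
    - [0, 0, 0]
    - [0, 0, 0]
    - [0, 0, 0]
    - [0, 0, 0]
    - [0, 0, 0]
    - [0, 0, 0]
  gripper: 0

```text
time: 1.7
position: [564.5, -193.0, 218.0]
orientation: [-0.002, 0.993, 0.118, 0.002]
force: [0.5, -0.0, -0.8]
grip_width: 87.8
gripper_force: 0.0
```

```bash
cat >> h.py <<'E'
from scipy.spatial.transform import Rotation as R
def rot(o): return R.from_quat([o[1],o[2],o[3],o[0]])
def level(yaw): # tool x = tray x at azimuth yaw (deg), tool z down
    return R.from_euler('z',yaw,degrees=True)*R.from_euler('x',180,degrees=True)
def plan(p,Rt,n,s=None):
    s=s or bot.observe(); r0=rot(s["orientation"]); v=(r0.inv()*Rt).as_rotvec()
    d=r0.inv().apply(np.array(p)-s["position"])
    print("TCP",s["position"].round(1),"joints",s["joint_pos"].round(2),"t",round(s["time"],2))
    print("dp/row",(d/n/800).round(4)," total mm",d.round(1)," dr/row",(np.degrees(v)/n/45).round(4)," total deg",np.degrees(v).round(1))
E
python3 -c "
from h import *
plan([475.5,241,200],level(22.5),14)"
```

```text
TCP [ 564.5 -193.   218. ] joints [ 0.34  0.65 -0.14  1.66  0.11  0.84 -1.18] t 1.7
dp/row [ 0.0014 -0.0395  0.0018]  total mm [  15.5 -442.7   19.7]  dr/row [-0.0003 -0.0004 -0.0141]  total deg [-0.2 -0.3 -8.9]
```

>>> servo_tool:
  dp:
    - [0.0014, -0.0395, 0.0018]
    - [0.0014, -0.0395, 0.0018]
    - [0.0014, -0.0395, 0.0018]
    - [0.0014, -0.0395, 0.0018]
    - [0.0014, -0.0395, 0.0018]
    - [0.0014, -0.0395, 0.0018]
    - [0.0014, -0.0395, 0.0018]
    - [0.0014, -0.0395, 0.0018]
    - [0.0014, -0.0395, 0.0018]
    - [0.0014, -0.0395, 0.0018]
    - [0.0014, -0.0395, 0.0018]
    - [0.0014, -0.0395, 0.0018]
    - [0.0014, -0.0395, 0.0018]
    - [0.0014, -0.0395, 0.0018]
    - [0, 0, 0]
    - [0, 0, 0]
    - [0, 0, 0]
  dr:
    - [0, 0, 0]
    - [0, 0, 0]
    - [0, 0, 0]
    - [0, 0, 0]
    - [0, 0, 0]
    - [0, 0, 0]
    - [0, 0, 0]
    - [0, 0, 0]
    - [0, 0, 0]
    - [0, 0, 0]
    - [0, 0, 0]
    - [0, 0, 0]
    - [0, 0, 0]
    - [0, 0, 0]
    - [0, 0, -0.1]
    - [0, 0, -0.1]
    - [0, 0, 0]

```text
time: 3.4
position: [475.2, 233.9, 197.8]
orientation: [0.0, 0.982, 0.191, -0.0]
force: [0.4, 0.2, -1.4]
grip_width: 88.1
gripper_force: 0.0
```

```bash
python3 - <<'E'
from h import *
s=bot.snapshot("wrist");P=cloud(s).reshape(-1,3)
save(s,"wrist1")
p=bot.observe()["position"]
m=np.isfinite(P[:,2])&(np.abs(P[:,0]-475)<90)&(np.abs(P[:,1]-241)<90)&(P[:,2]>80)&(P[:,2]<98)
t=P[m];print(len(t))
if len(t)>20:print(cv2.minAreaRect(t[:,:2].astype(np.float32)),np.median(t[:,2]))
plan([475.5,241,120],level(22.5),5)
E
```

```text
1369
((475.4966735839844, 240.80609130859375), (89.65696716308594, 13.818078994750977), 22.112577438354492) 89.09293199957608
TCP [475.3 233.7 197.9] joints [-0.47  0.59 -0.12  1.88  0.1   0.68 -1.84] t 3.45
dp/row [ 0.0007 -0.0017  0.0195]  total mm [ 3.  -6.8 77.9]  dr/row [ 0.0001  0.0002 -0.0026]  total deg [ 0.   0.  -0.6]
```

View pics/wrist1.png

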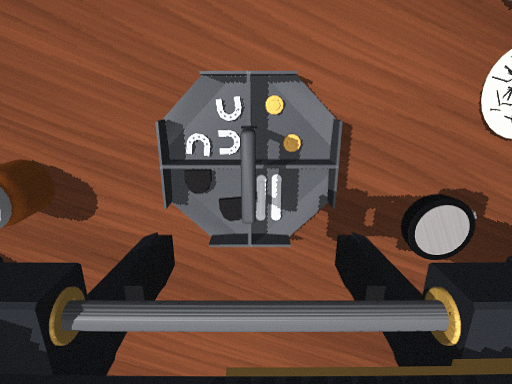

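The wrist view shows all four bays, with the handle bar at (249,175) and the bay contents as described. The handle centre measures (475.5, 240.8) at 22.3°, which matches the earlier estimate. I'll align and descend.

>>> servo_tool:
  dp:
    - [0.0013, -0.0028, 0.025]
    - [0.0013, -0.0028, 0.025]
    - [0.0012, -0.0029, 0.025]
    - [0, 0, 0.025]
    - [0, 0, 0.02]
    - [0, 0, 0.015]
    - [0, 0, 0.01]
    - [0, 0, 0.005]
    - [0, 0, 0]
    - [0, 0, 0]
  dr:
    - [0, 0, -0.005]
    - [0, 0, -0.005]
    - [0, 0, 0]
    - [0, 0, 0]
    - [0, 0, 0]
    - [0, 0, 0]
    - [0, 0, 0]
    - [0, 0, 0]
    - [0, 0, 0]
    - [0, 0, 0]

```text
time: 4.45
position: [476.1, 242.0, 78.6]
orientation: [-0.0, 0.981, 0.195, 0.0]
force: [0.2, -0.1, -0.1]
grip_width: 88.2
gripper_force: 0.0
```

```bash
python3 -c "
from h import *
plan([475.5,240.8,58],level(22.3),3)"
```

```text
TCP [476.1 242.   78.6] joints [-0.51  0.79 -0.08  1.96  0.14  0.4  -1.88] t 4.45
dp/row [-0.0004  0.0004  0.0086]  total mm [-1.   0.9 20.6]  dr/row [-0.     -0.0004  0.0014]  total deg [-0.  -0.1  0.2]
```

>>> servo_tool:
  dp:
    - [-0.0012, 0.0011, 0.0086]
    - [0, 0, 0.0086]
    - [0, 0, 0.0086]
    - [0, 0, 0]
    - [0, 0, 0]
  dr:
    - [0, 0, 0]
    - [0, 0, 0.003]
    - [0, 0, 0]
    - [0, 0, 0]
    - [0, 0, 0]

```text
time: 4.95
position: [474.9, 240.6, 57.2]
orientation: [0.0, 0.981, 0.194, -0.0]
force: [1.6, 0.4, 0.3]
grip_width: 88.2
gripper_force: 0.0
```

>>> servo_tool:
  dp:
    - [0, 0, 0]
    - [0, 0, 0]
    - [0, 0, 0]
    - [0, 0, 0]
    - [0, 0, 0]
    - [0, 0, 0]
    - [0, 0, 0]
    - [0, 0, 0]
    - [0, 0, 0]
    - [0, 0, 0]
  dr:
    - [0, 0, 0]
    - [0, 0, 0]
    - [0, 0, 0]
    - [0, 0, 0]
    - [0, 0, 0]
    - [0, 0, 0]
    - [0, 0, 0]
    - [0, 0, 0]
    - [0, 0, 0]
    - [0, 0, 0]
  gripper: 255
  grip_force: 60

```text
time: 5.95
position: [475.2, 240.6, 57.5]
orientation: [0.0, 0.981, 0.194, 0.0]
force: [0.0, 0.2, -0.1]
grip_width: 13.2
gripper_force: 60.0
```

>>> servo_tool:
  dp:
    - [0, 0, -0.005]
    - [0, 0, -0.01]
    - [0, 0, -0.02]
    - [0, 0, -0.03]
    - [0, 0, -0.03]
    - [0, 0, -0.03]
    - [0, 0, -0.03]
    - [0, 0, -0.02]
    - [0, 0, -0.015]
    - [0, 0, -0.01]
    - [0, 0, 0]
    - [0, 0, 0]
  dr:
    - [0, 0, 0]
    - [0, 0, 0]
    - [0, 0, 0]
    - [0, 0, 0]
    - [0, 0, 0]
    - [0, 0, 0]
    - [0, 0, 0]
    - [0, 0, 0]
    - [0, 0, 0]
    - [0, 0, 0]
    - [0, 0, 0]
    - [0, 0, 0]

```text
time: 7.15
position: [474.7, 240.4, 217.1]
orientation: [0.0, 0.981, 0.194, -0.0]
force: [0.3, 0.0, -4.6]
grip_width: 13.4
gripper_force: 60.0
```

```bash
python3 - <<'E'
from h import *
s=bot.snapshot("side");save(s,"side1",s["pixels"])
print(bot.observe()["force"],bot.observe()["grip_width"])
plan([702,-326,215],level(110),30)
E
```

```text
[ 0.5218044  -0.09890043 -4.07561073] 13.258441971760229
TCP [474.5 240.3 216.8] joints [-0.48  0.57 -0.12  1.85  0.1   0.73 -1.84] t 7.2
dp/row [-0.0002  0.0254  0.0001]  total mm [ -5.2 610.3   2.1]  dr/row [-0.      0.0001 -0.0649]  total deg [ -0.1   0.1 -87.6]
```

View pics/side1.png

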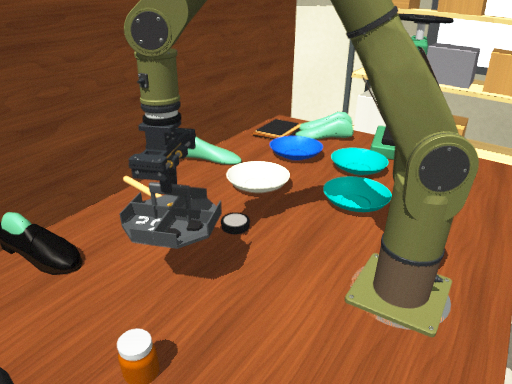

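The tray hangs level at (172,218) with the plates in place at (150,220). Next I'll carry it level to the far side of the dish.

>>> servo_tool:
  dp:
    - [0, 0.006, 0]
    - [0, 0.012, 0]
    - [0, 0.018, 0]
    - [0, 0.024, 0]
    - [0, 0.03, 0]
    - [0, 0.035, 0]
    - [0, 0.04, 0]
    - [0, 0.04, 0]
    - [0, 0.04, 0]
    - [0, 0.04, 0]
    - [0, 0.04, 0]
    - [0, 0.04, 0]
    - [0, 0.04, 0]
    - [0, 0.04, 0]
    - [0, 0.04, 0]
    - [0, 0.04, 0]
    - [0, 0.04, 0]
    - [-0.0015, 0.04, 0]
    - [-0.0025, 0.035, 0]
    - [-0.0025, 0.03, 0]
  dr:
    - [0, 0, 0]
    - [0, 0, 0]
    - [0, 0, 0]
    - [0, 0, 0]
    - [0, 0, 0]
    - [0, 0, 0]
    - [0, 0, 0]
    - [0, 0, 0]
    - [0, 0, 0]
    - [0, 0, 0]
    - [0, 0, 0]
    - [0, 0, 0]
    - [0, 0, 0]
    - [0, 0, 0]
    - [0, 0, 0]
    - [0, 0, 0]
    - [0, 0, 0]
    - [0, 0, 0]
    - [0, 0, 0]
    - [0, 0, 0]

```text
time: 9.2
position: [673.0, -261.3, 216.6]
orientation: [0.001, 0.981, 0.193, -0.001]
force: [0.5, -0.2, -4.0]
grip_width: 13.1
gripper_force: 60.0
```

>>> servo_tool:
  dp:
    - [0, 0.025, 0]
    - [0, 0.02, 0]
    - [0, 0.015, 0]
    - [0, 0.01, 0]
    - [0, 0.005, 0]
    - [0, 0, 0]
    - [0, 0, 0]
    - [0, 0, 0]
    - [0, 0, 0]
    - [0, 0, 0]
    - [0, 0, 0]
    - [0, 0, 0]
    - [0, 0, 0]
    - [0, 0, 0]
    - [0, 0, 0]
    - [0, 0, 0]
    - [0, 0, 0]
    - [0, 0, 0]
    - [0, 0, 0]
    - [0, 0, 0]
  dr:
    - [0, 0, -0.01]
    - [0, 0, -0.02]
    - [0, 0, -0.03]
    - [0, 0, -0.05]
    - [0, 0, -0.06]
    - [0, 0, -0.08]
    - [0, 0, -0.1]
    - [0, 0, -0.1]
    - [0, 0, -0.1]
    - [0, 0, -0.1]
    - [0, 0, -0.1]
    - [0, 0, -0.1]
    - [0, 0, -0.1]
    - [0, 0, -0.1]
    - [0, 0, -0.1]
    - [0, 0, -0.1]
    - [0, 0, -0.1]
    - [0, 0, -0.1]
    - [0, 0, -0.08]
    - [0, 0, -0.06]

```text
time: 11.2
position: [696.4, -314.4, 216.3]
orientation: [-0.001, 0.682, 0.731, -0.001]
force: [0.1, 0.4, -6.0]
grip_width: 13.3
gripper_force: 60.0
```

```bash
python3 -c "
from h import *
plan([702,-326,122],level(110),10)"
```

```text
TCP [ 696.4 -314.4  216.3] joints [ 0.54  0.93 -0.46  1.04  0.39  1.25  0.19] t 11.2
dp/row [-0.0015  0.0006  0.0118]  total mm [-11.9   5.   94.3]  dr/row [-0.0003  0.     -0.0357]  total deg [ -0.2   0.  -16.1]
```

>>> servo_tool:
  dp:
    - [-0.003, 0.0013, 0.003]
    - [-0.004, 0.0017, 0.007]
    - [-0.004, 0.0017, 0.011]
    - [-0.004, 0.0015, 0.014]
    - [0, 0, 0.016]
    - [0, 0, 0.016]
    - [0, 0, 0.016]
    - [0, 0, 0.013]
    - [0, 0, 0.01]
    - [0, 0, 0.007]
    - [0, 0, 0.004]
    - [0, 0, 0]
    - [0, 0, 0]
  dr:
    - [0, 0, -0.06]
    - [0, 0, -0.06]
    - [0, 0, -0.06]
    - [0, 0, -0.06]
    - [0, 0, -0.05]
    - [0, 0, -0.04]
    - [0, 0, -0.02]
    - [0, 0, -0.007]
    - [0, 0, 0]
    - [0, 0, 0]
    - [0, 0, 0]
    - [0, 0, 0]
    - [0, 0, 0]

```text
time: 12.5
position: [705.2, -323.2, 124.5]
orientation: [0.001, 0.574, 0.819, 0.0]
force: [-0.1, -0.4, -4.5]
grip_width: 13.4
gripper_force: 60.0
```

```bash
python3 - <<'E'
from h import *
plan([702,-326,122],level(110),1)
s=bot.snapshot("scene");save(s,"scene2",cv2.resize(s["pixels"][130:290,110:320],None,fx=3,fy=3))
# lip in tool frame (tool x=tray x, y=-tray y, z=-tray z; TCP 57.5 above underside)
lip=np.array([75,-75,57.5-8]); 
o=bot.observe();print("lip",o["position"]+rot(o["orientation"]).apply(lip))
for tot,n in((50,10),):
    # tray tips to (+x,+y): axis z×d in tray = (-1,1,0)/√2 -> tool (-1,-1,0)/√2
    w=np.array([-1,-1,0])/2**.5*np.radians(tot/n); Rr=R.from_rotvec(w)
    dp=lip-Rr.apply(lip); print("dp",dp/800,"dr",np.degrees(w)/45)
    r=rot(o["orientation"]);p=o["position"]
    for i in range(n): p=p+r.apply(dp); r=r*Rr
    print("end TCP",p,"lip",p+r.apply(lip),"tool z",r.apply([0,0,1]))
E
```

```text
TCP [ 705.2 -323.2  124.5] joints [ 0.56  1.04 -0.5   1.08  0.48  1.13  0.42] t 12.5
dp/row [-0.0019 -0.0049  0.0031]  total mm [-1.5 -3.9  2.5]  dr/row [ 0.0011  0.0009 -0.0005]  total deg [ 0.  0. -0.]
lip [ 609.17751116 -278.44541408   75.01395568]
dp [ 0.00417001 -0.00417001 -0.01131988] dr [-0.07856742 -0.07856742  0.        ]
end TCP [ 636.46015573 -291.19392101  188.12179306] lip [ 609.17751116 -278.44541408   75.01395568] tool z [ 0.69488594 -0.32436951 -0.64180834]
```

View pics/scene2.png

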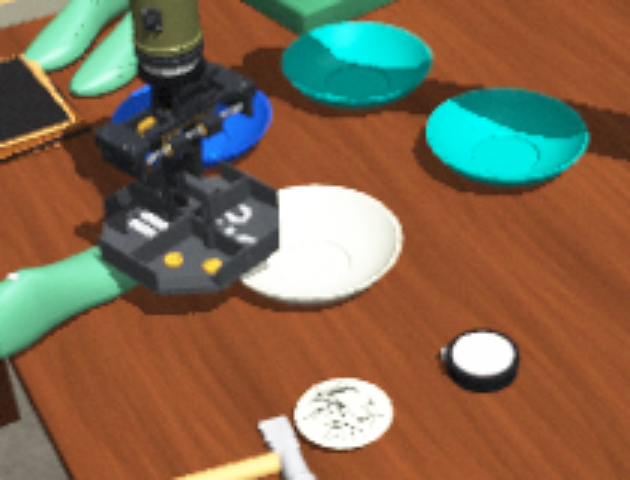

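The scene view shows the level tray (190,235) with its plates spout over the near-left of the white dish (320,245). The other items are in their bays and nothing has been touched. Now I'll tip it about the lip.

>>> servo_tool:
  dp:
    - [0.0021, -0.0021, -0.0056]
    - [0.0042, -0.0042, -0.0113]
    - [0.0042, -0.0042, -0.0113]
    - [0.0042, -0.0042, -0.0113]
    - [0.0042, -0.0042, -0.0113]
    - [0.0042, -0.0042, -0.0113]
    - [0.0042, -0.0042, -0.0113]
    - [0.0042, -0.0042, -0.0113]
    - [0.0042, -0.0042, -0.0113]
    - [0.0042, -0.0042, -0.0113]
    - [0.0025, -0.0025, -0.0068]
    - [0, 0, 0]
    - [0, 0, 0]
    - [0, 0, 0]
    - [0, 0, 0]
    - [0, 0, 0]
    - [0, 0, 0]
    - [0, 0, 0]
    - [0, 0, 0]
    - [0, 0, 0]
  dr:
    - [-0.0393, -0.0393, 0]
    - [-0.0786, -0.0786, 0]
    - [-0.0786, -0.0786, 0]
    - [-0.0786, -0.0786, 0]
    - [-0.0786, -0.0786, 0]
    - [-0.0786, -0.0786, 0]
    - [-0.0786, -0.0786, 0]
    - [-0.0786, -0.0786, 0]
    - [-0.0786, -0.0786, 0]
    - [-0.0786, -0.0786, 0]
    - [-0.0471, -0.0471, 0]
    - [0, 0, 0]
    - [0, 0, 0]
    - [0, 0, 0]
    - [0, 0, 0]
    - [0, 0, 0]
    - [0, 0, 0]
    - [0, 0, 0]
    - [0, 0, 0]
    - [0, 0, 0]

```text
time: 14.55
position: [638.6, -312.9, 164.0]
orientation: [0.282, 0.554, 0.783, 0.022]
force: [0.4, 0.4, -5.6]
grip_width: 13.0
gripper_force: 60.0
```

```bash
python3 - <<'E'
from h import *
s=bot.snapshot("scene");t=bot.snapshot("side")
save(s,"tilt",np.hstack([cv2.resize(s["pixels"][140:270,130:270],(400,371)),cv2.resize(t["pixels"][100:230,200:340],(400,371))]))
o=bot.observe();z=rot(o["orientation"]).apply([0,0,1]);print(z,np.degrees(np.arccos(-z[2])),np.degrees(np.arctan2(z[1],z[0])),o["joint_pos"].round(2),o["position"]+rot(o["orientation"]).apply([75,-75,49.5]))
E
```

```text
[ 0.46648007 -0.27716962 -0.83998413] 32.86155592010991 -30.717615743435232 [ 0.55  0.74 -0.34  1.96  1.92  0.35 -1.15] [ 580.45739393 -289.63462639   65.12021483]
```

View pics/tilt.png

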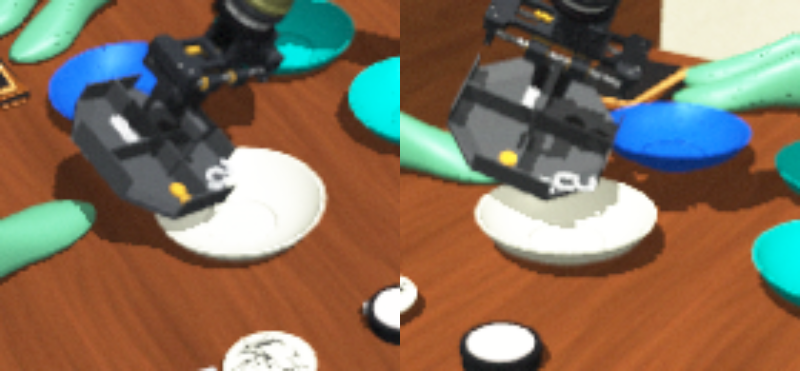

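The tilt stopped short at about 33° because the wrist joints hit their speed limit. The plates are at the lip at (220,175), over the dish, and the studs and shanks are still in their bays. I'll work out the rest of the tilt.

```bash
python3 - <<'E'
from h import *
o=bot.observe();r=rot(o["orientation"])
dn=r.inv().apply([0,0,-1]);print("downhill in tray",dn*[1,-1,-1])
lip=np.array([75,-75,49.5])
az=np.degrees(np.arctan2(*(-r.apply([0,0,1])[:2][::-1])));print("az",az)
for yaw in(az-45,110):
    Rt=level(yaw)*R.from_rotvec(np.array([-1,-1,0])/2**.5*np.radians(52))
    plan(np.array([604,-279,72])-Rt.apply(lip),Rt,8,o)
E
```

```text
downhill in tray [ 0.41699091  0.34719626 -0.83998413]
az 149.28238425656477
TCP [ 638.6 -312.9  164. ] joints [ 0.55  0.74 -0.34  1.96  1.92  0.35 -1.15] t 14.65
dp/row [ 0.0018  0.0008 -0.0047]  total mm [ 11.6   5.3 -29.8]  dr/row [-0.0359 -0.0393  0.0144]  total deg [-12.9 -14.1   5.2]
TCP [ 638.6 -312.9  164. ] joints [ 0.55  0.74 -0.34  1.96  1.92  0.35 -1.15] t 14.65
dp/row [ 0.0021  0.0011 -0.0047]  total mm [ 13.3   7.3 -29.9]  dr/row [-0.0438 -0.032   0.0026]  total deg [-15.8 -11.5   0.9]
```

>>> servo_tool:
  dp:
    - [0.0021, 0.0011, -0.0047]
    - [0.0021, 0.0011, -0.0047]
    - [0.0021, 0.0011, -0.0047]
    - [0.0021, 0.0011, -0.0047]
    - [0.0021, 0.0011, -0.0047]
    - [0.0021, 0.0011, -0.0047]
    - [0.0021, 0.0011, -0.0047]
    - [0.0021, 0.0011, -0.0047]
    - [0, 0, 0]
    - [0, 0, 0]
    - [0, 0, 0]
    - [0, 0, 0]
    - [0, 0, 0]
    - [0, 0, 0]
  dr:
    - [-0.0438, -0.032, 0.0026]
    - [-0.0438, -0.032, 0.0026]
    - [-0.0438, -0.032, 0.0026]
    - [-0.0438, -0.032, 0.0026]
    - [-0.0438, -0.032, 0.0026]
    - [-0.0438, -0.032, 0.0026]
    - [-0.0438, -0.032, 0.0026]
    - [-0.0438, -0.032, 0.0026]
    - [0, 0, 0]
    - [0, 0, 0]
    - [0, 0, 0]
    - [0, 0, 0]
    - [0, 0, 0]
    - [0, 0, 0]

```text
time: 16.05
position: [624.6, -289.5, 183.5]
orientation: [0.432, 0.515, 0.736, 0.076]
force: [-0.4, -0.1, -4.8]
grip_width: 13.4
gripper_force: 60.0
```

```bash
python3 - <<'E'
from h import *
s=bot.snapshot("scene");t=bot.snapshot("side")
save(s,"tilt2",np.hstack([cv2.resize(s["pixels"][140:270,130:270],(400,371)),cv2.resize(t["pixels"][100:230,200:340],(400,371))]))
o=bot.observe();r=rot(o["orientation"]);z=r.apply([0,0,1]);print(r.inv().apply([0,0,-1])*[1,-1,-1],np.degrees(np.arccos(-z[2])),o["joint_pos"].round(2),o["position"]+r.apply([75,-75,49.5]))
E
```

```text
[ 0.55748     0.55745818 -0.61518812] 52.034409024243075 [ 0.77  0.89 -0.74  2.29  2.58  1.01 -1.68] [ 600.66691241 -278.27916995   69.2797731 ]
```

View pics/tilt2.png

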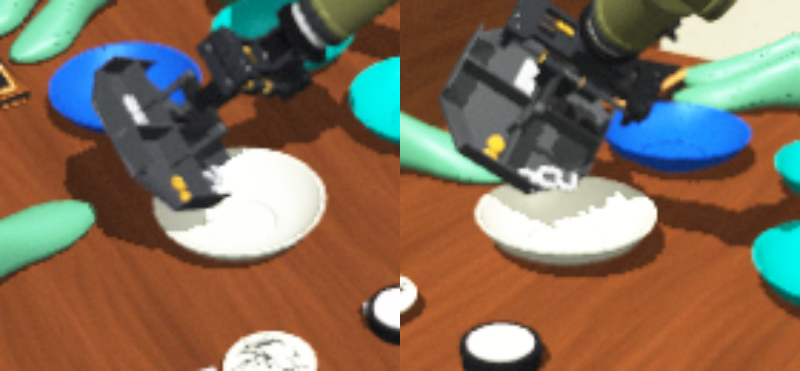

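Both views show the tray at 52°, tilted squarely to the corner, with the other bays holding. The plates still look bunched at the lip at (215,180) left and (545,178) right. I'll hold a moment and compare.

>>> servo_tool:
  dp:
    - [0, 0, 0]
    - [0, 0, 0]
    - [0, 0, 0]
    - [0, 0, 0]
    - [0, 0, 0]
    - [0, 0, 0]
  dr:
    - [0, 0, 0]
    - [0, 0, 0]
    - [0, 0, 0]
    - [0, 0, 0]
    - [0, 0, 0]
    - [0, 0, 0]

```text
time: 16.75
position: [624.3, -289.3, 183.2]
orientation: [0.432, 0.516, 0.736, 0.076]
force: [0.1, 0.1, -4.7]
grip_width: 13.1
gripper_force: 60.0
```

```bash
python3 - <<'E'
from h import *
t=bot.snapshot("side");s=bot.snapshot("scene")
save(t,"tilt3",np.hstack([cv2.resize(t["pixels"][120:200,205:305],(400,320),interpolation=0),cv2.resize(s["pixels"][175:240,180:261],(400,320),interpolation=0)]))
P=cloud(t);o=bot.observe();r=rot(o["orientation"])
Q=r.inv().apply((P-o["position"]).reshape(-1,3));T=Q*[1,-1,-1]+[0,0,57.5]
C=t["pixels"].reshape(-1,3).astype(int)
m=np.isfinite(T[:,0])&(T[:,0]>5)&(T[:,1]>5)&(T[:,:2].sum(1)<190)&(T[:,2]>0)&(T[:,2]<25)&(C.min(1)>150)&(C.max(1)-C.min(1)<30)
print(m.sum(),T[m].mean(0) if m.any() else 0,T[m].min(0),T[m].max(0))
E
```

```text
98 [70.49917327 65.45300223  9.74353109] [41.37170908 17.28837497  1.31270915] [166.64376973  99.94105406  17.41818288]
```

View pics/tilt3.png

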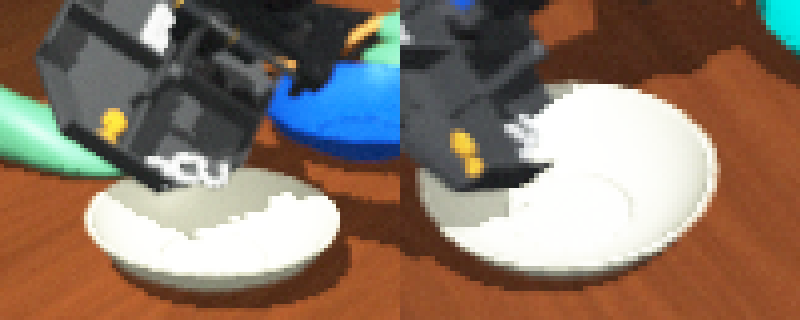

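All three plates are stuck side by side across the spout, at (190,170) in the left crop. Three 28 mm plates don't fit abreast in a 71 mm opening. I'll break the arch with a gentle sideways and downslope shake.

>>> servo_tool:
  dp:
    - [0.009, 0.009, 0]
    - [-0.009, -0.009, 0]
    - [-0.009, -0.009, 0]
    - [0.009, 0.009, 0]
    - [0.009, 0.009, 0]
    - [-0.009, -0.009, 0]
    - [-0.009, -0.009, 0]
    - [0.009, 0.009, 0]
    - [0, 0, 0]
    - [0.009, -0.009, 0]
    - [-0.009, 0.009, 0]
    - [-0.009, 0.009, 0]
    - [0.009, -0.009, 0]
    - [0, 0, 0]
    - [0, 0, 0]
    - [0, 0, 0]
  dr:
    - [0, 0, 0]
    - [0, 0, 0]
    - [0, 0, 0]
    - [0, 0, 0]
    - [0, 0, 0]
    - [0, 0, 0]
    - [0, 0, 0]
    - [0, 0, 0]
    - [0, 0, 0]
    - [0, 0, 0]
    - [0, 0, 0]
    - [0, 0, 0]
    - [0, 0, 0]
    - [0, 0, 0]
    - [0, 0, 0]
    - [0, 0, 0]

```text
time: 18.45
position: [624.5, -289.4, 183.3]
orientation: [0.432, 0.515, 0.736, 0.076]
force: [0.4, 0.3, -3.7]
grip_width: 13.1
gripper_force: 60.0
```

```bash
cat > chk.py <<'E'
from h import *
import sys
t=bot.snapshot("side")
P=cloud(t);o=bot.observe();r=rot(o["orientation"])
T=r.inv().apply((P-o["position"]).reshape(-1,3))*[1,-1,-1]+[0,0,57.5]
C=t["pixels"].reshape(-1,3).astype(int)
m=np.isfinite(T[:,0])&(T[:,0]>5)&(T[:,1]>5)&(T[:,:2].sum(1)<165)&(T[:,2]>0)&(T[:,2]<25)&(C.min(1)>130)&(C.max(1)-C.min(1)<30)
print("white px in plates bay",m.sum(),"lip",(o["position"]+r.apply([75,-75,49.5])).round(1))
y=(C[:,0]-C[:,2]>90)&(C[:,0]>170)&np.isfinite(T[:,0])&(np.abs(T[:,:2])<105).all(1)&(abs(T[:,2]-8)<15)
print("stud px",y.sum(),T[y].mean(0).round(0) if y.any() else '')
s=bot.snapshot("scene")
if len(sys.argv)>1: save(t,sys.argv[1],np.hstack([cv2.resize(t["pixels"][120:200,205:305],(400,320),interpolation=0),cv2.resize(s["pixels"][170:240,170:257],(400,320),interpolation=0)]))
E
python3 chk.py shake1
```

```text
white px in plates bay 6 lip [ 600.8 -278.3   69.3]
stud px 36 [ 67. -11.   9.]
```

```bash
python3 - <<'E'
from h import *
o=bot.observe();r=rot(o["orientation"])
for n in("side","scene"):
    t=bot.snapshot(n);P=cloud(t);W=P.reshape(-1,3)
    T=r.inv().apply(W-o["position"])*[1,-1,-1]+[0,0,57.5]
    C=t["pixels"].reshape(-1,3).astype(int)
    m=np.isfinite(T[:,0])&(T[:,0]>3)&(T[:,1]>3)&(T[:,:2].sum(1)<170)&(T[:,2]>-3)&(T[:,2]<30)&(C.min(1)>110)
    print(n,m.sum());print(np.c_[T[m].round(0),C[m]][:12])
    # dish interior grey map
    m=(np.hypot(W[:,0]-574,W[:,1]+266.5)<75)&(W[:,2]<40)
    ii=np.where(m)[0];vv,uu=ii//512,ii%512;x0,x1,y0,y1=uu.min(),uu.max(),vv.min(),vv.max();print(x0,x1,y0,y1)
    g=t["pixels"][y0:y1+1,x0:x1+1].min(2)
    for row in g: print(' '.join('%2d'%(v//10) for v in row))
E
```

```text
side 89
[[ 50.  65.   7. 111. 117. 114.]
 [ 46.  70.   2. 112. 114. 115.]
 [ 67.  45.   4. 111. 113. 112.]
 [ 64.  48.   3. 111. 113. 112.]
 [ 64.  51.   6. 111. 111. 114.]
 [ 59.  55.   1. 112. 115. 115.]
 [ 57.  59.   0. 116. 120. 121.]
 [ 57.  61.   5. 122. 124. 125.]
 [ 54.  64.   4. 120. 124. 122.]
 [ 52.  68.   3. 126. 129. 129.]
 [ 51.  71.   5. 127. 129. 130.]
 [ 48.  74.   3. 123. 124. 126.]]
236 278 171 196
18 18 19 19 19 19 19 19 20 20 20 20 20 19 19 19 19 19 19 18 18 18 18 18 18 18 18 17 18 17 17 17 17 17 17 17 22 25 25 25 25 25 25
24 23 18 19 19 19 19 19 19 19 20 20 19 19 19 19 19 18 18 18 18 18 18 18 18 18 18 17 18 20 24 24 17 17 17 21 25 25 25 25 25 25 25
25 25 24 18 19 19 19 19 19 19 20 19 19 19 19 19 19 18 18 18 18 18 18 18 18 18 17 18 22 25 25 25 25 25 25 25 25 25 25 25 25 25 25
25 25 25 24 24 24 19 19 18 19 19 19 19 18 19 18 18 19 18 18 18 18 18 18 18 18 22 25 25 25 25 25 25 25 25 25 25 25 25 25 25 25 25
25 25 25 25 25 25 25 24 18 19 19 19 19 19 18 19 18 18 18 18 18 18 18 18 22 25 25 25 25 25 25 25 25 25 25 25 25 25 25 25 25 25 25
25 25 25 25 25 25 25 25 24 18 19 1
[... 6176 characters left out ...]
4 24 24 24 24 24 24 24 24 24 24 24 24 24 23 23 24 25 24 20 19 16 11  7  5  3  3  4  5
 2  2  3  5  9 14 16 16 18 21 24 24 24 24 24 24 24 24 24 24 24 24 24 24 24 24 24 21 18 18 16 13  9  6  4  3  3  4  4  4  4
 2  2  2  3  4  4  5  8 11 13 16 17 17 17 17 18 19 19 19 19 17 17 16 18 17 17 16 13 11  8  7  5  4  3  3  4  4  4  4  4  4
 2  2  2  2  3  3  2  3  4  6  6  8 10 10 10 11 12 12 12 12 11 10 10 10  9  8  7  6  5  4  3  2  3  3  4  4  3  3  4  4  4
 2  2  3  2  2  2  2  3  3  3  3  3  4  5  5  5  6  6  6  6  5  5  5  5  4  4  3  2  2  3  3  3  4  4  4  4  4  4  4  4  4
 4  4  3  2  3  2  2  2  2  3  2  2  2  2  2  2  2  3  3  3  3  2  2  2  2  2  2  3  3  3  4  4  4  4  4  4  4  4  4  4  4
```

The plates bay now reads bare floor, and horseshoe shapes show on the dish floor. I'll raise the tray, then bring it level slowly.

>>> servo_tool:
  dp:
    - [-0.005, 0.005, -0.0055]
    - [-0.0111, 0.0111, -0.0123]
    - [-0.0111, 0.0111, -0.0123]
    - [-0.0111, 0.0111, -0.0123]
    - [-0.0111, 0.0111, -0.0123]
    - [-0.006, 0.006, -0.007]
    - [0, 0, 0]
  dr:
    - [0, 0, 0]
    - [0, 0, 0]
    - [0, 0, 0]
    - [0, 0, 0]
    - [0, 0, 0]
    - [0, 0, 0]
    - [0, 0, 0]

```text
time: 19.35
position: [624.6, -289.2, 265.1]
orientation: [0.433, 0.515, 0.736, 0.076]
force: [-0.3, -0.0, -3.6]
grip_width: 13.3
gripper_force: 60.0
```

>>> servo_tool:
  dp:
    - [0, 0, 0]
    - [0, 0, 0]
    - [0, 0, 0]
    - [0, 0, 0]
    - [0, 0, 0]
    - [0, 0, 0]
    - [0, 0, 0]
    - [0, 0, 0]
    - [0, 0, 0]
    - [0, 0, 0]
    - [0, 0, 0]
    - [0, 0, 0]
    - [0, 0, 0]
    - [0, 0, 0]
    - [0, 0, 0]
    - [0, 0, 0]
    - [0, 0, 0]
  dr:
    - [0.03, 0.03, 0]
    - [0.052, 0.052, 0]
    - [0.052, 0.052, 0]
    - [0.052, 0.052, 0]
    - [0.052, 0.052, 0]
    - [0.052, 0.052, 0]
    - [0.052, 0.052, 0]
    - [0.052, 0.052, 0]
    - [0.052, 0.052, 0]
    - [0.052, 0.052, 0]
    - [0.052, 0.052, 0]
    - [0.052, 0.052, 0]
    - [0.052, 0.052, 0]
    - [0.052, 0.052, 0]
    - [0.052, 0.052, 0]
    - [0.052, 0.052, 0]
    - [0, 0, 0]

```text
time: 21.05
position: [620.8, -296.9, 259.7]
orientation: [0.05, 0.578, 0.815, -0.002]
force: [0.3, 0.1, -3.6]
grip_width: 13.1
gripper_force: 60.0
```

```bash
python3 -c "
from h import *
plan([640,-295,250],level(110),10)"
```

```text
TCP [ 620.8 -296.9  259.7] joints [ 0.71  0.76 -0.7   1.4   0.58  1.08  0.25] t 21.05
dp/row [-0.0005  0.0023  0.0014]  total mm [-3.7 18.2 11. ]  dr/row [ 0.007   0.0107 -0.0016]  total deg [ 3.1  4.8 -0.7]
```

>>> servo_tool:
  dp:
    - [0, 0, 0]
    - [0, 0, 0]
    - [0, 0, 0]
    - [0, 0, 0]
    - [0, 0, 0]
    - [0, 0, 0]
    - [0, 0, 0]
    - [0, 0, 0]
    - [0, 0, 0]
    - [0, 0, 0]
    - [0, 0, 0]
    - [0, 0, 0]
    - [0, 0, 0]
    - [0, 0, 0]
    - [0, 0, 0]
    - [0, 0, 0]
    - [0, 0, 0]
    - [0, 0, 0]
    - [0, 0, 0]
    - [0, 0, 0]
  dr:
    - [0.0344, 0.0533, -0.015]
    - [0.0344, 0.0533, 0]
    - [0, 0, 0.05]
    - [0, 0, 0.1]
    - [0, 0, 0.12]
    - [0, 0, 0.12]
    - [0, 0, 0.12]
    - [0, 0, 0.12]
    - [0, 0, 0.12]
    - [0, 0, 0.12]
    - [0, 0, 0.12]
    - [0, 0, 0.12]
    - [0, 0, 0.12]
    - [0, 0, 0.12]
    - [0, 0, 0.12]
    - [0, 0, 0.12]
    - [0, 0, 0.12]
    - [0, 0, 0.1]
    - [0, 0, 0.08]
    - [0, 0, 0.05]

```text
time: 23.05
position: [619.4, -295.9, 260.4]
orientation: [0.001, 0.981, 0.196, 0.0]
force: [-0.1, 0.4, -4.8]
grip_width: 13.6
gripper_force: 60.0
```

```bash
python3 -c "
from h import *
plan([475.2,240.6,217],level(22.3),20)"
```

```text
TCP [ 619.4 -295.9  260.4] joints [ 0.53  0.75 -0.32  1.3   0.24  1.13 -0.99] t 23.05
dp/row [ 0.0046 -0.0344  0.0027]  total mm [  73.3 -550.7   42.6]  dr/row [ 0.0001 -0.      0.0004]  total deg [ 0.1 -0.   0.3]
```

>>> servo_tool:
  dp:
    - [0.001, -0.007, 0.0005]
    - [0.002, -0.014, 0.001]
    - [0.003, -0.022, 0.0017]
    - [0.004, -0.03, 0.0025]
    - [0.006, -0.045, 0.0035]
    - [0.006, -0.045, 0.0035]
    - [0.006, -0.045, 0.0035]
    - [0.006, -0.045, 0.0035]
    - [0.006, -0.045, 0.0035]
    - [0.006, -0.045, 0.0035]
    - [0.006, -0.045, 0.0035]
    - [0.006, -0.045, 0.0035]
    - [0.006, -0.045, 0.0035]
    - [0.006, -0.045, 0.0035]
    - [0.006, -0.045, 0.0035]
    - [0.006, -0.045, 0.0035]
    - [0.005, -0.035, 0.003]
    - [0.003, -0.025, 0.002]
    - [0.0016, -0.012, 0.0005]
    - [0, -0.003, 0]
  dr:
    - [0, 0, 0]
    - [0, 0, 0]
    - [0, 0, 0]
    - [0, 0, 0]
    - [0, 0, 0]
    - [0, 0, 0]
    - [0, 0, 0]
    - [0, 0, 0]
    - [0, 0, 0]
    - [0, 0, 0]
    - [0, 0, 0]
    - [0, 0, 0]
    - [0, 0, 0]
    - [0, 0, 0]
    - [0, 0, 0]
    - [0, 0, 0]
    - [0, 0, 0]
    - [0, 0, 0]
    - [0, 0, 0]
    - [0, 0, 0.006]

```text
time: 25.05
position: [474.9, 241.2, 218.2]
orientation: [0.0, 0.981, 0.196, 0.002]
force: [1.3, 1.1, -3.8]
grip_width: 13.7
gripper_force: 60.0
```

>>> servo_tool:
  dp:
    - [0, 0, 0]
    - [0, 0, 0]
  dr:
    - [0, 0, 0]
    - [0, 0, 0]

```text
time: 25.25
position: [476.4, 238.1, 218.1]
orientation: [0.001, 0.981, 0.194, 0.002]
force: [0.0, 0.7, -4.7]
grip_width: 13.5
gripper_force: 60.0
```

```bash
cat > dish.py <<'E'
from h import *
s=bot.snapshot("scene");P=cloud(s)
i=s["pixels"]
save(s,"final",np.hstack([cv2.resize(i[185:240,178:252],(400,300),interpolation=2),cv2.resize(i[240:340,260:393],(400,300),interpolation=2)]))
print(cv2.minEnclosingCircle((lambda t:t[:,:2].astype(np.float32))((lambda Q:Q[(Q[:,2]>38)&(Q[:,2]<60)])(P[190:236,180:248].reshape(-1,3)))))
E
python3 -c "
from h import *
plan([475.2,240.6,62],level(22.3),10)"; python3 dish.py
```

```text
TCP [476.4 238.1 218.1] joints [-0.38  0.57 -0.28  1.84  0.23  0.75 -1.96] t 25.25
dp/row [-0.0001 -0.0004  0.0195]  total mm [ -0.7  -3.3 156.1]  dr/row [ 0.0004 -0.0004  0.    ]  total deg [ 0.2 -0.2  0. ]
((574.3797607421875, -265.6733703613281), 112.90050506591797)
```

```bash
python3 -c "
from h import *
s=bot.snapshot('scene');i=s['pixels']
save(s,'final2',np.hstack([cv2.resize(i[185:240,180:248],(400,324),interpolation=2),cv2.resize(i[205:305,265:388],(400,324),interpolation=2)]))"
```

```text
(no output)
```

View pics/final2.png

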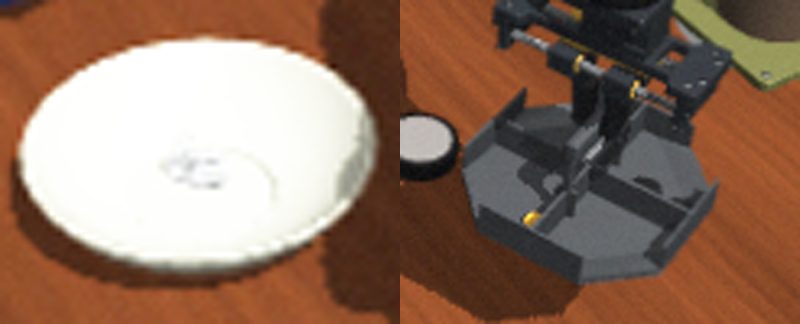

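The plates bay is now empty (right crop, around (620,240)) and the plates lie on the dish floor at (195,165). The dish hasn't moved. I'll set the tray down now.

>>> servo_tool:
  dp:
    - [-0.0005, -0.002, 0.006]
    - [-0.0004, -0.0021, 0.014]
    - [0, 0, 0.022]
    - [0, 0, 0.028]
    - [0, 0, 0.028]
    - [0, 0, 0.028]
    - [0, 0, 0.025]
    - [0, 0, 0.02]
    - [0, 0, 0.012]
    - [0, 0, 0.007]
    - [0, 0, 0.004]
    - [0, 0, 0]
    - [0, 0, 0]
  dr:
    - [0.004, -0.004, 0]
    - [0, 0, 0]
    - [0, 0, 0]
    - [0, 0, 0]
    - [0, 0, 0]
    - [0, 0, 0]
    - [0, 0, 0]
    - [0, 0, 0]
    - [0, 0, 0]
    - [0, 0, 0]
    - [0, 0, 0]
    - [0, 0, 0]
    - [0, 0, 0]

```text
time: 26.65
position: [474.5, 243.0, 63.4]
orientation: [-0.001, 0.981, 0.194, 0.0]
force: [-0.4, 0.1, -3.6]
grip_width: 13.4
gripper_force: 60.0
```

```bash
python3 -c "
from h import *
plan([475.2,240.6,57.5],level(22.3),1);print(bot.observe()['force'])"
```

```text
TCP [474.5 243.   63.4] joints [-0.46  0.82 -0.17  1.96  0.33  0.39 -2.06] t 26.65
dp/row [-0.0003  0.0032  0.0073]  total mm [-0.2  2.5  5.9]  dr/row [-0.002  -0.0016  0.0029]  total deg [-0.1 -0.1  0.1]
[-0.38022656  0.05398631 -3.59232373]
```

>>> servo_tool:
  dp:
    - [0, 0.0015, 0.0015]
    - [0, 0.0015, 0.002]
    - [0, 0, 0.002]
    - [0, 0, 0.0015]
    - [0, 0, 0]
    - [0, 0, 0]
  dr:
    - [-0.002, -0.0016, 0.003]
    - [0, 0, 0]
    - [0, 0, 0]
    - [0, 0, 0]
    - [0, 0, 0]
    - [0, 0, 0]

```text
time: 27.25
position: [475.0, 240.4, 57.5]
orientation: [0.0, 0.981, 0.193, -0.0]
force: [-0.7, -1.3, 1.6]
grip_width: 13.2
gripper_force: 60.0
```

Contact is made: the force changed from -3.6 N to +1.6 N at the original height. I'll release.

>>> servo_tool:
  dp:
    - [0, 0, 0]
    - [0, 0, 0]
    - [0, 0, 0]
    - [0, 0, 0]
    - [0, 0, 0]
    - [0, 0, 0]
    - [0, 0, 0]
    - [0, 0, 0]
    - [0, 0, 0]
    - [0, 0, 0]
  dr:
    - [0, 0, 0]
    - [0, 0, 0]
    - [0, 0, 0]
    - [0, 0, 0]
    - [0, 0, 0]
    - [0, 0, 0]
    - [0, 0, 0]
    - [0, 0, 0]
    - [0, 0, 0]
    - [0, 0, 0]
  gripper: 0

```text
time: 28.25
position: [474.9, 240.6, 57.2]
orientation: [0.0, 0.981, 0.193, -0.001]
force: [-0.2, 0.0, -1.1]
grip_width: 88.3
gripper_force: 0.0
```

>>> servo_tool:
  dp:
    - [0, 0, -0.01]
    - [0, 0, -0.02]
    - [0, 0, -0.03]
    - [0, 0, -0.03]
    - [0, 0, -0.03]
    - [0, 0, -0.03]
    - [0, 0, -0.02]
    - [0, 0, -0.01]
    - [0, 0, 0]
    - [0, 0, 0]
    - [0, 0, 0]
  dr:
    - [0, 0, 0]
    - [0, 0, 0]
    - [0, 0, 0]
    - [0, 0, 0]
    - [0, 0, 0]
    - [0, 0, 0]
    - [0, 0, 0]
    - [0, 0, 0]
    - [0, 0, 0]
    - [0, 0, 0]
    - [0, 0, 0]

```text
time: 29.35
position: [474.5, 240.2, 200.3]
orientation: [0.001, 0.981, 0.193, -0.002]
force: [0.1, 0.0, 0.5]
grip_width: 88.6
gripper_force: 0.0
```

```bash
python3 - <<'E'
from h import *
print(bot.observe()["grip_width"],bot.observe()["position"])
s=bot.snapshot("wrist");P=cloud(s).reshape(-1,3);C=s["pixels"].reshape(-1,3).astype(int)
near=np.isfinite(P[:,2])&(np.abs(P[:,0]-475)<110)&(np.abs(P[:,1]-241)<110)
t=P[near&(P[:,2]>80)&(P[:,2]<98)];print("handle",len(t),cv2.minAreaRect(t[:,:2].astype(np.float32)),np.median(t[:,2]))
a=np.radians(22.3);T=(P-[475.2,240.8,0])@np.array([[np.cos(a),-np.sin(a),0],[np.sin(a),np.cos(a),0],[0,0,1]])
def blobs(n,m):
    k,_,st,ce=cv2.connectedComponentsWithStats(m.reshape(384,512).astype(np.uint8))
    for j in range(1,k):
        if st[j,4]>25:
            u,v=ce[j].round().astype(int);print(n,st[j,4],T[v*512+u].round(0))
low=near&(P[:,2]<25)
blobs("yellow",low&(C[:,0]-C[:,2]>90)&(C[:,1]>100))
blobs("white",low&(C.min(1)>150)&(C.max(1)-C.min(1)<40))
blobs("black",low&(C.max(1)<38)&(P[:,2]>5)&(np.abs(T[:,:2])<95).all(1))
# tray floor heights per bay (flatness)
for sx in(1,-1):
  for sy in(1,-1):
    m=low&(np.abs(T[:,0]-sx*60)<12)&(np.abs(T[:,1]-sy*60)<12);print(sx,sy,np.median(P[m,2]))
for nme,(x0,y0,x1,y1),zz in(("dish",(180,190,248,236),38),("tin",(254,236,288,264),15)):
    Q=cloud(bot.snapshot("scene"))[y0:y1,x0:x1].reshape(-1,3);Q=Q[(Q[:,2]>zz)&(Q[:,2]<60)];print(nme,cv2.minEnclosingCircle(Q[:,:2].astype(np.float32)))
E
```

```text
88.60032718431205 [474.46579676 240.24596288 200.31922439]
handle 1306 ((475.0089111328125, 240.54701232910156), (91.03880310058594, 13.948677062988281), 22.009111404418945) 89.12460511767114
yellow 253 [ 85. -13.   9.]
yellow 238 [ 64. -14.   8.]
white 470 [-36. -19.   6.]
black 63 [  1. -40.  18.]
black 184 [-19.  86.  11.]
1 1 3.8700116623891745
1 -1 3.938977201205745
-1 1 3.5381320425657066
-1 -1 3.468751338990046
dish ((575.7945556640625, -268.0376281738281), 113.23060607910156)
tin ((491.490234375, -12.111342430114746), 45.63227844238281)
```

```bash
python3 -c "
from h import *
print(bot.sign_off())"
```

```text
the job is handed in; nothing more can be done
None
```

I tipped the heel plates out of their spout into the white dish, then set the tray back flat within about 1 mm of where it stood, let go of it, and signed off at about 29 s; I judged that all three landed because their bay is empty and I saw none on the table, since I couldn't count them one by one in the dish, and I saw no spill from the other bays and no shift of the dish or tin (I did not re-measure the saucer).

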